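# Press a piston pin into the sprung V-rest and hold it

## Task

Take the long, thick piston pin out of the parts tray and lay it lengthwise in the V-rest, centred so that both ends stick out evenly. Press it squarely down, bearing on both sides of the V at both ends, until the sprung plate has sunk about level with the tops of the four corner posts (7 mm), and finish while holding it there, still pressing on the pin itself. Leave the other parts where they are.

Things in the scene. Friction and masses are not known exactly. Their poses are not given: they have to be found in the camera images.
- pin: The piston pin: plain steel cylinder 32 mm in diameter, 130 mm long, about 0.35 kg, with a dark bore 18 mm wide showing at its ends. It lies in one of the three places of the tray. It can be pressed while gripped or, once let go in the V, from above with closed fingers. Origin at its centre; x along its length.
- tray: Shallow black parts tray, fixed, 170 x 260 mm, floor 6 mm above the bench, rim 14 mm above the bench. Three places side by side, 78 mm apart along the tray's y, each with low nubs (4 mm above the floor) that keep a round part, lying along the tray's x, from rolling; the nubs stand 28 to 58 mm from the middle of the place along x, so the middle is free for fingers. Origin: centre of the underside.
- thin_pin: Another pin in the tray, 20 mm in diameter and 130 mm long: leave it. Origin at its centre, x along its length.
- bush: A short bush in the tray, 32 mm in diameter and only 58 mm long: leave it. Origin at its centre, x along its length.
- fixture: The V-rest, fixed to the bench: grey base plate 150 x 130 x 12 mm with four corner posts (12 mm thick, at x = +-45, y = +-52 mm, tops 35 mm above the bench) and between them a sprung aluminium plate carrying the V, which also floats sideways (across the V) up to 3 mm on soft springs, 0.8 N per mm. Origin: centre of the underside of the base; x runs along the V, z up.
- saddle (a joint): How far the sprung plate is pushed down, in m: 0 at rest (held up by the springs, also with the pin merely lying in it), 0.007 when its top is level with the post tops, 0.014 at the hard stop. With the pin in it, the plate begins to sink at about 2 N of push and takes about 2.2 N more per mm: some 17 N at 7 mm.
- seat (a point): Where the pin's centre lies when seated and centred in the V: 78.6 mm above the bench at rest; sinks with the plate. Axes as the fixture's. The V (90 degrees, open upwards, tops 1.4 mm above this point) is two dark steel pieces 26 mm long and 62 mm wide, centred 44 mm either side of this point along x; the 62 mm gap between them is free for fingers, down to the plate 36.6 mm below this point.
- bearing: Bearing ring 38 mm in diameter, 12 mm high, lying flat on the bench between tray and V-rest: leave it. Origin: centre of the underside.
- valve: Engine valve standing on its 38 mm head, thin stem up, 110 mm tall: leave it. Origin: centre of the underside.
- spray_can: Can 60 mm in diameter, 110 mm tall, at the back left: leave it. Origin: centre of the underside.
- tin: Open metal tin 80 mm in diameter, 75 mm tall, at the back right: leave it. Origin: centre of the underside.
- driver: Screwdriver lying on the bench on the right: leave it. Origin on its underside.
Things that resemble listed ones, but are neither listed nor needed, are in the scene too. Leave any blue or green look-alike of the pin alone.

How it is judged:
On the way:
1. the pin is lifted clear of the tray in the gripper (height (world z) of pin above 0.05 m and contact force between the fingers and pin above 2 N), for 0.2 s.
At the end, for the whole second after the job is handed in: Through the last second the pin is held pressed in the V: plate 4 to 10.5 mm down; over 1 N on each side of the V at both ends, 3 N from the fingers; robot not on the V-rest itself; pin still, within 8 mm along, 3 mm across and 3 mm in height of the seat, 0.05 rad of the V (value of joint saddle between 0.004 and 0.0105 m and contact force between each of saddle_c0, saddle_c1, saddle_c2, saddle_c3 and pin above 1 N and contact force between the fingers and pin above 3 N and contact force between each of the arm, the fingers and fixture below 1 N and x of pin in the frame of seat between -0.008 and 0.008 m and y of pin in the frame of seat between -0.003 and 0.003 m and z of pin in the frame of seat between -0.003 and 0.003 m and angle between the x axis of pin and the x axis of fixture, either way round below 0.05 rad and linear speed of pin below 0.02 m/s); the arm keeps its last pose, push and grip.
It fails at once if another part of the tray or bench is moved more than 30 mm (distance of any of thin_pin, bush, bearing, valve, spray_can, tin, driver from where it was at the start of the episode above 0.03 m).
It also fails if it takes over 48 s, if anything falls off the work surface, if the arm or the gripper's body presses on something with over 40 N, if the wrist force passes 120 N, or if a joint passes its speed limit or range.

## Robot

A 6-joint arm with a two-finger parallel gripper is mounted at the origin on the work surface. World frame = base frame: x ahead of the robot, y to its left, z up, the work surface at z = 0. Lengths are in m, angles in rad, forces in N, time in s.
With the tool pointing down it reaches from about 0.3 to 0.775 m from the base axis. Payload 14.6 kg.
Tool frame: the origin (TCP) lies at the very end of the fingers, on their centre line; the grasp point (between the pads) lies 19 mm behind it; y points along the fingers, z is the direction in which the jaws open and shut, and the axes are right-handed (so a half turn about y gives the same grasp; the last joint's range is limited). The gripper opens to 94 mm and grips with 3 to 60 N. Pads are 16 mm wide; open, the fingers measure 119 mm over their backs; the gripper's body (75 mm by 177 mm) begins 78 mm behind the grasp point.
Start: joints at [1.212, 0.3, 1.521, -0, 1.321, -0.067], TCP at [0.158, 0.527, 0.205] pointing down, gripper open.
Joint ranges: [-3.03, 3.03], [-0.79, 2.21], [0.23, 2.52], [-1.04, 4.18], [0, 3.07], [-2.55, 2.55]. Speed limits (rad/s): [2.22, 2.22, 2.57, 3.14, 3.14, 3.14].

## Interface

Orientations are given as [roll, pitch, yaw] about the fixed x, y, z axes, in that order (R = Rz(yaw) Ry(pitch) Rx(roll)).
In Python, from station import get_obs, camera, hand_in, masks_of gives the robot as it stands.
- The arm moves only by the shell command python3 -m jog 'ROWS' [FORCE]. ROWS is text: rows parted by semicolons, each of 7 numbers parted by spaces: the shift along the world's x, y, z in mm, then the turn, a rotation vector about the world's x, y, z in degrees, then the closure, from 0 (fully open) to 1 (shut). A call has 1 to 10 rows; each row is the pose to reach, as a shift and turn from the pose measured when the call began; what a row does not reach only later rows make up. A row lasts 1/12 s, in which the tool goes at most 41.7 mm and 7.16 degrees, less where a joint would pass 70% of its speed; a pose out of reach is approached as far as the arm can. A call with a gripper value outside its range is refused whole. The fingers move at their own pace and stop on an object; FORCE is the grip in N (left out, the last holds). Time passes only in rows, so rows that repeat a pose let the fingers close. It gives the time, the measured TCP pose, the force and the opening at its end, in the units of the state.
- get_obs(): the state, without advancing time (a new reading comes with each control period).
- camera(name): name is "scene" or "top"; returns a dict with "img" (480x640x3 uint8, red, green, blue), "range_z" (480x640 float32, m along the optical axis (not along the pixel's ray), 0 where there is no reading), "fx", "fy", "cx", "cy" (pixels), "rvec" (rotation vector, rad) and "tvec" (3), from world to camera coordinates, as OpenCV has them. Camera axes: x right, y down, z forward; pixel columns grow to the right and rows downward; lengths in m; the calibration is good to about 2 mm. A picture is of the moment at which its call begins.
- hand_in(): hands the job in, once; it reports no verdict.
Trained networks look in the newest picture that a camera, given by its name, has taken for a name from the list of things; names that differ only in an ending like _2 or _b are one class to them, and where a whole thing is asked for, a point or a joint stands for the part that bears it (a point fixed in the world has none). Each returns a list of dicts, best first, with "conf" (0 to 1); they miss things now and then, are a little off and sometimes report something else, mostly with a low value. They report only what shows in the picture. A call takes as long as a camera call. They do not tell look-alikes from the thing itself.
- masks_of(thing, camera): "mask" (480x640 bool, what is visible of it) and "extent" ([left, top, right, bottom] in pixels, round what is visible of it).
The state is a dict: "time_s": time; "qpos": joint angles; "joint_vel": joint speeds; "tau": joint torques, N m; "ee_pos": TCP position; "eef_rot": TCP orientation; "force": force on the tool from outside, world axes, zero at the start; "moment": the same for the moment, N m; "grip_width": finger opening in m.
Only numpy, scipy, OpenCV 4.12 (cv2) and the standard library are available. Lean on these libraries where they do the work, as an engineer would, in place of code of your own. Each camera call takes 0.05 s, during which the arm holds its last target.

## Working session

There is one attempt and no reset: what is moved stays moved. The work goes in short steps, Python scripts to look and compute and a shell command to move; the robot and the scene stay as the last step left them, time stands still between calls to the robot, and variables do not carry over. Pictures are saved under pics/ and viewed, and the job is handed in when it is done.

```bash
mkdir -p pics; ls; python3 - <<'E'
from station import get_obs, camera, masks_of
import cv2,numpy as np
o=get_obs();print({k:np.round(v,3).tolist() for k,v in o.items()})
for n in("scene","top"):
    c=camera(n);cv2.imwrite(f"pics/{n}0.png",c["img"][:,:,::-1])
    np.savez(f"{n}0.npz",**c)
    print(n,c["fx"],c["rvec"],c["tvec"])
    for t in("pin","thin_pin","bush","tray","fixture","saddle","bearing","valve"):
        for m in masks_of(t,n)[:4]: print(n,t,round(m["conf"],2),np.round(m["extent"]).tolist())
E
```

```text
pics
{'time_s': 0.0, 'qpos': [1.212, 0.3, 1.522, 0.0, 1.321, -0.067], 'joint_vel': [-0.001, 0.001, 0.0, -0.001, -0.001, -0.001], 'tau': [0.001, -53.18, -35.274, 0.071, 0.024, -0.0], 'ee_pos': [0.158, 0.526, 0.205], 'eef_rot': [-1.572, 0.0, -0.292], 'force': [-0.232, 1.069, 0.48], 'moment': [0.051, 0.015, -0.006], 'grip_width': 0.094}
scene 507.38822098395275 [ 1.49479158  2.13687381 -0.83467195] [ 0.18739615 -0.31621544  1.53802297]
scene pin 0.87 [437.0, 277.0, 466.0, 332.0]
scene pin 0.82 [480.0, 371.0, 552.0, 403.0]
scene pin 0.58 [447.0, 216.0, 483.0, 257.0]
scene thin_pin 0.93 [370.0, 260.0, 396.0, 308.0]
scene tray 0.96 [352.0, 254.0, 481.0, 348.0]
scene fixture 0.57 [198.0, 205.0, 254.0, 273.0]
scene saddle 0.62 [208.0, 207.0, 247.0, 259.0]
scene bearing 0.64 [317.0, 249.0, 334.0, 259.0]
scene bearing 0.45 [436.0, 274.0, 466.0, 328.0]
scene valve 0.7 [306.0, 313.0, 324.0, 348.0]
top 437.38840913760015 [ 2.15267399 -2.10490002  0.22026811] [-0.02250807  0.54098648  1.05081192]
top pin 0.87 [181.0, 201.0, 200.0, 252.0]
top pin 0.67 [111.0, 164.0, 165.0, 178.0]
top pin 0.63 [169.0, 284.0, 204.0, 336.0]
top thin_pin 0.57 [246.0, 205.0, 255.0, 253.0]
top thin_pin 0.33 [381.0, 201.0, 434.0, 260.0]
top bush 0.8 [213.0, 219.0, 227.0, 243.0]
top bush 0.65 [380.0, 201.0, 433.0, 260.0]
top tray 0.69 [166.0, 193.0, 276.0, 266.0]
top tray 0.5 [199.0, 132.0, 225.0, 169.0]
top saddle 0.35 [347.0, 130.0, 376.0, 164.0]
top bearing 0.55 [302.0, 242.0, 321.0, 257.0]
top valve 0.68 [281.0, 150.0, 299.0, 174.0]
```

View pics/scene0.png

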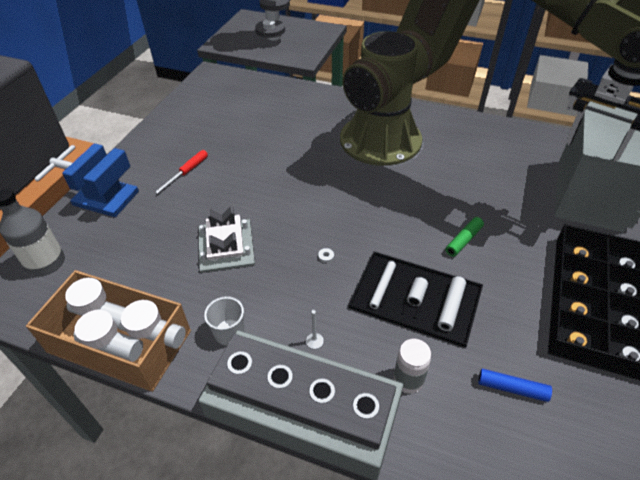

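View pics/top0.png

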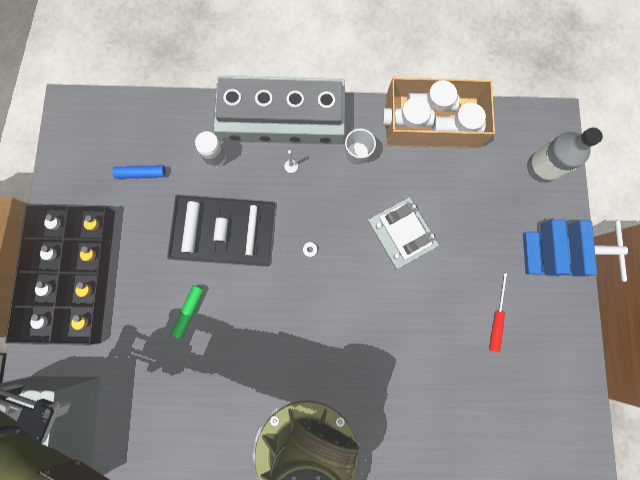

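The pin is the thick white cylinder in the tray's left place (top view about 190,227). The blue and green look-alikes lie elsewhere, at (138,172) and (187,312). The V-rest is at about (403,233), turned. Next I'll measure both.

```bash
cat > h.py <<'E'
import numpy as np,cv2
def cloud(c):
    R=cv2.Rodrigues(np.array(c["rvec"],float))[0];t=np.array(c["tvec"]).ravel()
    z=c["range_z"];v,u=np.mgrid[:480,:640]
    p=np.stack([(u-c["cx"])/c["fx"]*z,(v-c["cy"])/c["fy"]*z,z],-1)
    w=(p-t)@R; w[z<=0]=np.nan; return w
def proj(c,P):
    R=cv2.Rodrigues(np.array(c["rvec"],float))[0];t=np.array(c["tvec"]).ravel()
    q=np.atleast_2d(P)@R.T+t
    return np.c_[q[:,0]/q[:,2]*c["fx"]+c["cx"],q[:,1]/q[:,2]*c["fy"]+c["cy"]]
E
python3 - <<'E'
from h import *
for n,box in(("top",(355,185,450,280)),("scene",(180,190,270,285))):
    c=np.load(n+"0.npz");w=cloud(c)
    x0,y0,x1,y1=box
    im=cv2.resize(c["img"][y0:y1,x0:x1,::-1],None,fx=6,fy=6,interpolation=cv2.INTER_CUBIC);cv2.imwrite(f"pics/fix_{n}.png",im)
    z=w[y0:y1,x0:x1,2]
    cv2.imwrite(f"pics/fixz_{n}.png",cv2.applyColorMap(cv2.resize(np.clip(np.nan_to_num(z)/0.09*255,0,255).astype(np.uint8),None,fx=6,fy=6,interpolation=0),cv2.COLORMAP_JET))
    # pin
    bx=(176,196,206,258) if n=="top" else(434,270,470,336)
    s=w[bx[1]:bx[3],bx[0]:bx[2]].reshape(-1,3);s=s[s[:,2]>0.022]
    m=cv2.minAreaRect((s[:,:2]*1000).astype(np.float32));print(n,"pin",len(s),m,np.percentile(s[:,2],[5,50,95,99]))
    b=w[y0:y1,x0:x1].reshape(-1,3)
    print("bench",np.nanmedian(b[b[:,2]<0.006],axis=0))
    for lo,hi in((.008,.016),(.03,.045),(.046,.065),(.066,.09)):
        q=b[(b[:,2]>lo)&(b[:,2]<hi)]
        if len(q)>5: print(n,lo,len(q),cv2.minAreaRect((q[:,:2]*1000).astype(np.float32)),np.median(q[:,2]))
E
```

```text
top pin 624 ((545.95556640625, 312.0124816894531), (32.45881271362305, 130.6247100830078), 87.44274139404297) [0.02575507 0.03468327 0.03930443 0.04136462]
bench [ 5.49220040e-01 -2.36030653e-01 -1.80943293e-04]
top 0.008 995 ((532.4818115234375, -214.46722412109375), (149.65643310546875, 190.7082977294922), 30.259349822998047) 0.01176712098474322
top 0.03 1049 ((547.7737426757812, -240.40269470214844), (126.00293731689453, 114.97144317626953), 30.1500186920166) 0.04144779640236109
top 0.046 227 ((544.3531494140625, -234.44635009765625), (121.9486312866211, 58.97919464111328), 23.363462448120117) 0.059223204247692555
top 0.066 379 ((547.72265625, -240.52456665039062), (113.8317642211914, 63.83810806274414), 30.433338165283203) 0.07614046157963725
scene pin 756 ((548.831787109375, 312.7115478515625), (31.11617660522461, 133.77845764160156), 87.03731536865234) [0.02555634 0.03430692 0.03853076 0.04017135]
bench [ 0.50024777 -0.26614783 -0.00113629]
scene 0.008 954 ((550.4552612304688, -239.4748992919922), (154.7179718017578, 130.00521850585938), 30.08589744567871) 0.011154370593863178
scene 0.03 904 ((550.8353271484375, -239.7021942138672), (130.0191650390625, 115.4342041015625), 30.440570831298828) 0.040393900972273675
scene 0.046 386 ((550.1456298828125, -236.4571075439453), (122.91349792480469, 64.84632110595703), 29.91262435913086) 0.0575569259663501
scene 0.066 360 ((549.7437744140625, -239.8657989501953), (118.95703887939453, 62.26082229614258), 30.09781265258789) 0.07465564782635505
```

The two cameras agree. The pin is at (547, 312) mm with its axis at −2.6°. The V-rest is at (549, −240) mm with the V at +30.2°. I'll move above the pin and turn +14.1°.

```bash
python3 -m jog '389 -214 -20 0 0 14.1 0.45;389 -214 -20 0 0 14.1 0.45;389 -214 -20 0 0 14.1 0.45;389 -214 -20 0 0 14.1 0.45;389 -214 -20 0 0 14.1 0.45;389 -214 -20 0 0 14.1 0.45;389 -214 -20 0 0 14.1 0.45;389 -214 -20 0 0 14.1 0.45;389 -214 -20 0 0 14.1 0.45;389 -214 -20 0 0 14.1 0.45' 40
```

```text
time_s: 1.73
ee_pos: [0.518, 0.3283, 0.187]
eef_rot: [-1.571, -0.0, -0.046]
force: [-0.7, 0.9, 1.1]
grip_width: 0.052
```

```bash
python3 -m jog '29.5 -16.3 -60 0 0 0 0.45;29.5 -16.3 -90 0 0 0 0.45;29.5 -16.3 -120 0 0 0 0.45;29.5 -16.3 -120 0 0 0 0.45;29.5 -16.3 -120 0 0 0 0.45'
python3 - <<'E'
from h import *
from station import camera,get_obs
print(np.round(get_obs()["qpos"],3))
for n,b in(("scene",(380,230,520,350)),("top",(140,150,300,290))):
    c=camera(n);cv2.imwrite(f"pics/{n}1.png",cv2.resize(c["img"][b[1]:b[3],b[0]:b[2],::-1],None,fx=4,fy=4,interpolation=cv2.INTER_CUBIC))
E
```

```text
time_s: 2.15
ee_pos: [0.5467, 0.3116, 0.0657]
eef_rot: [-1.573, 0.003, -0.046]
force: [-0.7, 1.0, 0.8]
grip_width: 0.0515
[ 0.46   0.613  1.408  0.     1.124 -1.065]
```

View pics/scene1.png

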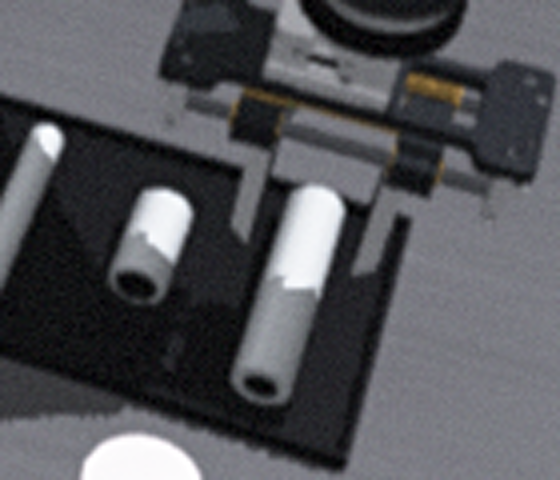

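In the zoomed view the fingers straddle the pin, with one finger tip near (240,240) and the other near (365,270), and the pin between them. I'll lower and grip.

```bash
python3 -m jog '0.5 0.4 -25 0 0 0 0.45;0.5 0.4 -45 0 0 0 0.45;0.5 0.4 -55 0 0 0 0.45;0.5 0.4 -55 0 0 0 0.45;0.5 0.4 -55 0 0 0 0.45;0.5 0.4 -55 0 0 0 1;0.5 0.4 -55 0 0 0 1;0.5 0.4 -55 0 0 0 1;0.5 0.4 -55 0 0 0 1;0.5 0.4 -55 0 0 0 1' 40
python3 -m jog '0 0 0 0 0 0 1;0 0 0 0 0 0 1;0 0 0 0 0 0 1;0 0 10 0 0 0 1;0 0 25 0 0 0 1;0 0 50 0 0 0 1;0 0 80 0 0 0 1;0 0 120 0 0 0 1;0 0 140 0 0 0 1;0 0 140 0 0 0 1'
```

```text
time_s: 3.08
ee_pos: [0.5491, 0.3136, 0.0157]
eef_rot: [-1.569, -0.004, -0.045]
force: [-2.1, -1.1, 5.6]
grip_width: 0.0309
time_s: 3.92
ee_pos: [0.5507, 0.3144, 0.1618]
eef_rot: [-1.565, -0.011, -0.045]
force: [0.6, 0.1, -2.5]
grip_width: 0.0311
```

```bash
cat >> h.py <<'E'
def pinfit(name,near,yaw,L=0.13,save=None):
    """fit cylinder axis to points near"""
    from station import camera
    from scipy.optimize import least_squares
    c=camera(name)
    if save: cv2.imwrite(save,c["img"][:,:,::-1])
    w=cloud(c);near=np.array(near,float)
    return c,w
E
python3 - <<'E'
from h import *
from station import camera,get_obs,masks_of
o=get_obs();print(o["ee_pos"],o["eef_rot"],o["force"],o["moment"])
for n in("scene","top"):
    c=camera(n);np.savez(n+"2.npz",**c)
    for m in masks_of("pin",n)[:4]: print(n,round(m["conf"],2),m["extent"])
    p=proj(c,[o["ee_pos"]])[0].astype(int);print(p)
    x,y=p; b=(max(x-70,0),max(y-60,0))
    cv2.imwrite(f"pics/{n}2.png",cv2.resize(c["img"][b[1]:b[1]+120,b[0]:b[0]+140,::-1],None,fx=5,fy=5,interpolation=cv2.INTER_CUBIC))
E
```

```text
[0.55070813 0.31437733 0.16175841] [-1.56455756 -0.01104716 -0.0452717 ] [ 0.64377156  0.13258744 -2.53334933] [ 0.06644116 -0.00070892  0.00978144]
scene 0.65 [479.4, 370.8, 550.1, 401.8]
scene 0.56 [450.4, 231.6, 482.2, 288.7]
scene 0.51 [447.9, 224.4, 481.1, 254.7]
scene 0.26 [303.3, 314.8, 324.6, 350.0]
[465 262]
[173 212]
```

View pics/scene2.png

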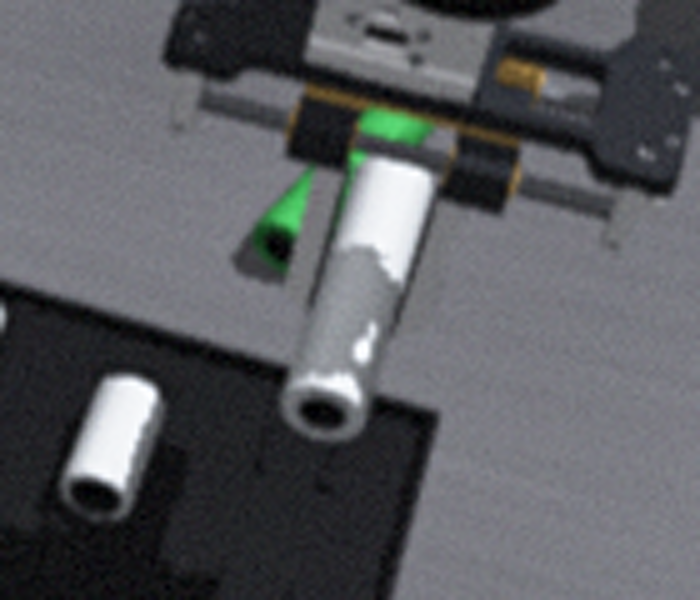

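View pics/top2.png

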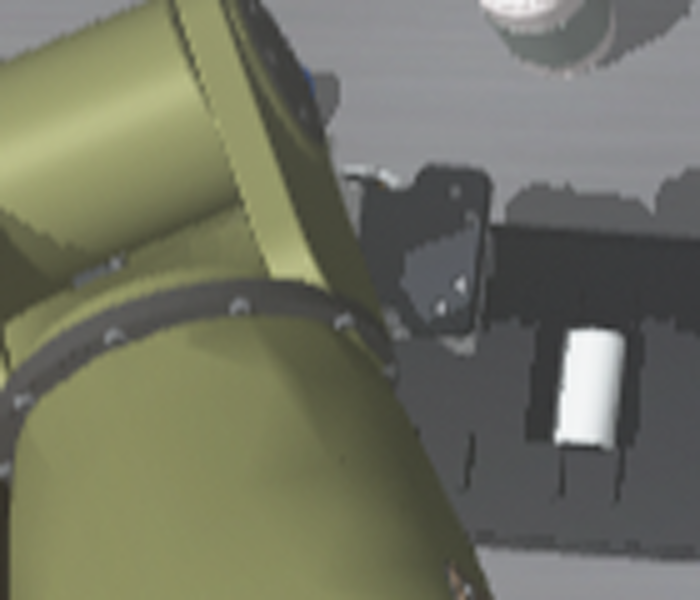

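The pin is lifted and gripped near its middle (scene view, centred near 465,262). I'll fit a cylinder to measure its pose in the hand.

```bash
cat >> h.py <<'E'
from scipy.optimize import least_squares
def fit(c,o,verbose=True,r=0.016):
    w=cloud(c);from_=np.array(o["ee_pos"])
    from scipy.spatial.transform import Rotation as Ro
    R=Ro.from_euler("xyz",o["eef_rot"]).as_matrix()
    g=from_-R[:,1]*0.008   # guess centre
    rgb=c["img"].astype(int);sat=rgb.max(-1)-rgb.min(-1)
    q=(w-g)@R  # tool coords: x along pin
    sel=(abs(q[...,0])<0.075)&(np.hypot(q[...,1],q[...,2])<0.024)&(sat<40)&((abs(q[...,0])>0.011))
    P=q[sel]
    def res(p):
        d=np.array([1,p[2],p[3]]);d/=np.linalg.norm(d);v=P-np.array([0,p[0],p[1]])
        return np.linalg.norm(np.cross(v,d),axis=1)-r
    s=least_squares(res,[0,0,0,0],loss="soft_l1",f_scale=0.001)
    k=abs(res(s.x))<0.003; P=P[k]
    d=np.array([1,s.x[2],s.x[3]]);d/=np.linalg.norm(d)
    a=P@d
    wd=R@d; 
    lo,hi=np.percentile(a,[.7,99.3])
    cen=g+R@(np.array([0,s.x[0],s.x[1]])+d*(lo+hi)/2)
    if verbose: print("n",k.sum(),"along",lo,hi,"tool offs y,z",s.x[:2],"tilt",s.x[2:],"\nworld centre(by ends)",cen,"axis",wd,"yaw",np.degrees(np.arctan2(wd[1],wd[0])),"pitch",np.degrees(np.arcsin(wd[2])))
    return sel
E
python3 - <<'E'
from h import *
from station import get_obs
o=get_obs();c=np.load("scene2.npz");s=fit(c,o)
im=c["img"][:,:,::-1].copy();im[s]=(0,0,255);cv2.imwrite("pics/sel2.png",cv2.resize(im[200:320,400:540],None,fx=5,fy=5,interpolation=0))
E
```

```text
n 692 along -0.06052191321015993 0.06666628791586321 tool offs y,z [-0.00509417  0.00158223] tilt [-0.0067562  -0.00366719] 
world centre(by ends) [0.55152688 0.3145942  0.16700155] axis [ 0.99876867 -0.04894892  0.00807104] yaw -2.805779369081569 pitch 0.46244144220739464
```

View pics/sel2.png

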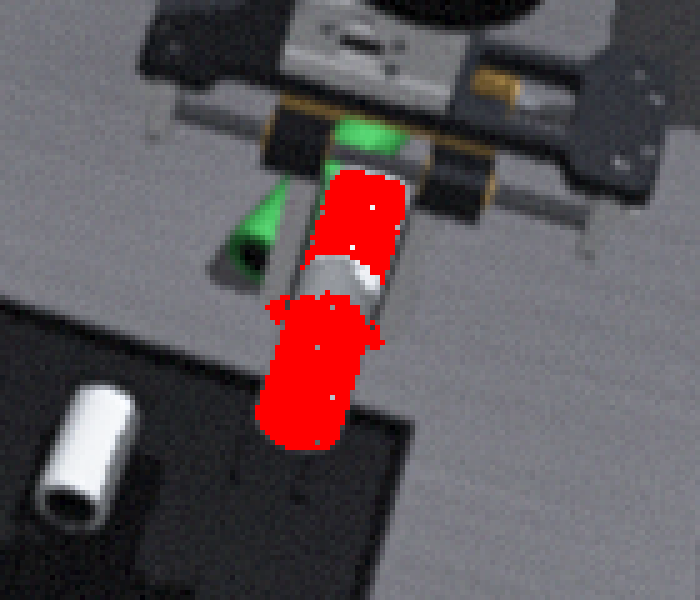

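```bash
python3 - <<'E'
from h import *
from station import get_obs,camera
for i in range(3):
    o=get_obs();print(o["time_s"],o["ee_pos"],o["eef_rot"],o["force"]);c=camera("scene");fit(c,o)
E
```

```text
4.1167 [0.54840454 0.31317365 0.15388134] [-1.56999741e+00 -1.31801471e-03 -4.52974792e-02] [ 0.37747925 -0.47505552 -2.9647096 ]
n 686 along -0.06179600273448195 0.06431250964917089 tool offs y,z [0.00270298 0.00041869] tilt [ 0.00047662 -0.00524209] 
world centre(by ends) [0.54967298 0.31352443 0.15917974] axis [ 9.98722820e-01 -5.05176068e-02  8.37194332e-04] yaw -2.8956792082553293 pitch 0.04796770745785415
4.1667 [0.54841291 0.31322384 0.15377983] [-1.57007290e+00 -1.12188135e-03 -4.52145293e-02] [-0.23596602  0.87078873 -3.35288389]
n 678 along -0.06151653386896419 0.06425488543749204 tool offs y,z [0.00270484 0.00040669] tilt [ 0.00489368 -0.00460384] 
world centre(by ends) [0.54979265 0.31355838 0.15907011] axis [ 0.99875238 -0.04979381 -0.00377504] yaw -2.8541759762349717 pitch -0.21629436006115377
4.2167 [0.54855252 0.31325643 0.15395441] [-1.56993632e+00 -1.44222391e-03 -4.52690491e-02] [ 1.93246919e-02  1.20448411e-03 -3.44864917e+00]
n 676 along -0.06201330809741324 0.06438050441593973 tool offs y,z [0.00279467 0.00034444] tilt [ 0.00283703 -0.00342856] 
world centre(by ends) [0.54974259 0.31353877 0.15915838] axis [ 0.99881365 -0.04867586 -0.00139774] yaw -2.7900263756907906 pitch -0.08008459214611348
```

```bash
python3 -m jog '0 -35 0 0 0 2 1;0 -75 0 0 0 4 1;0 -115 0 0 0 7 1;0 -155 0 0 0 10 1;0 -195 0 0 0 13 1;0 -235 0 0 0 16 1;0 -275 0 0 0 18 1;0 -315 0 0 0 20 1;0 -345 0 0 0 22 1;0 -365 0 0 0 23 1'
python3 - <<'E'
from station import get_obs
o=get_obs();print(o["ee_pos"],o["eef_rot"],o["qpos"],o["grip_width"])
E
```

```text
time_s: 5.1
ee_pos: [0.5481, -0.0546, 0.1536]
eef_rot: [-1.569, -0.001, 0.356]
force: [0.0, -0.0, -2.4]
grip_width: 0.0311
[ 0.54813286 -0.05458845  0.15356972] [-1.56949536e+00 -7.32070708e-04  3.56183717e-01] [-1.66489979e-01  3.48990069e-01  1.58107269e+00  1.59451511e-03
  1.21154542e+00 -2.09403110e+00] 0.03110676410512465
```

The last joint would end close to its limit (−2.52 of −2.55). The pin is symmetric, so I'll turn the other way round: −170° in the air.

```bash
python3 -m jog '0 -10 0 0 0 -5 1;0 -20 0 0 0 -12 1;0 -30 0 0 0 -19 1;0 -40 0 0 0 -26 1;0 -50 0 0 0 -33 1;0 -60 0 0 0 -40 1;0 -70 0 0 0 -47 1;0 -80 0 0 0 -54 1;0 -90 0 0 0 -61 1;0 -100 0 0 0 -68 1'
python3 -m jog '0 -10 0 0 0 -6 1;0 -20 0 0 0 -13 1;0 -30 0 0 0 -20 1;0 -40 0 0 0 -27 1;0 -50 0 0 0 -34 1;0 -60 0 0 0 -41 1;0 -70 0 0 0 -48 1;0 -80 0 0 0 -55 1;0 -80 0 0 0 -62 1;0 -80 0 0 0 -69 1'
python3 - <<'E'
from station import get_obs
o=get_obs();print(o["ee_pos"],o["eef_rot"],o["qpos"],o["grip_width"])
E
```

```text
time_s: 5.93
ee_pos: [0.5478, -0.155, 0.1528]
eef_rot: [-1.57, 0.0, -0.837]
force: [-0.2, -0.3, -2.8]
grip_width: 0.0309
time_s: 6.77
ee_pos: [0.5475, -0.2355, 0.1518]
eef_rot: [-1.572, 0.0, -2.048]
force: [1.0, 0.5, -2.8]
grip_width: 0.0313
[ 0.54749934 -0.23545414  0.15184315] [-1.57156107e+00  3.65286312e-04 -2.04782150e+00] [-4.67762764e-01  4.48074408e-01  1.44625432e+00  3.92629178e-04
  1.24802528e+00  9.13758716e-03] 0.03129956639143628
```

```bash
python3 -m jog '2.5 -4 0 0 0 -7 1;2.5 -4 0 0 0 -14 1;2.5 -4 0 0 0 -21 1;2.5 -4 0 0 0 -27 1;2.5 -4 -5 0 0 -32.3 1;2.5 -4 -15 0 0 -32.3 1;2.5 -4 -30 0 0 -32.3 1;2.5 -4 -40 0 0 -32.3 1;2.5 -4 -40 0 0 -32.3 1;2.5 -4 -40 0 0 -32.3 1'
python3 - <<'E'
from h import *
from station import get_obs,camera
for n in("top","scene"):
    o=get_obs();c=camera(n);np.savez(n+"3.npz",**c)
    if n=="scene":
        print(o["time_s"],o["ee_pos"],o["eef_rot"],o["qpos"]);s=fit(c,o)
    x,y=proj(c,[o["ee_pos"]])[0].astype(int);print(x,y)
    im=c["img"][y-60:y+60,x-70:x+70,::-1]
    cv2.imwrite(f"pics/{n}3.png",cv2.resize(im,None,fx=5,fy=5,interpolation=cv2.INTER_CUBIC))
E
```

```text
time_s: 7.6
ee_pos: [0.5497, -0.2393, 0.1111]
eef_rot: [-1.573, -0.0, -2.61]
force: [-0.2, -0.2, -2.7]
grip_width: 0.0312
411 223
7.65 [ 0.55005834 -0.23947     0.11189364] [-1.57175410e+00  2.81274642e-04 -2.61042203e+00] [-4.71993084e-01  4.97550203e-01  1.47199233e+00  8.15896498e-04
  1.17270658e+00  5.67315950e-01]
n 457 along -0.07157438523914195 0.05834727330367367 tool offs y,z [0.00318363 0.00050614] tilt [ 0.00546183 -0.00250751] 
world centre(by ends) [ 0.5560265  -0.2365754   0.11674748] axis [-0.86347055 -0.50436659 -0.00574059] yaw -149.71013463201828 pitch -0.32891357696715184
218 214
```

View pics/scene3.png

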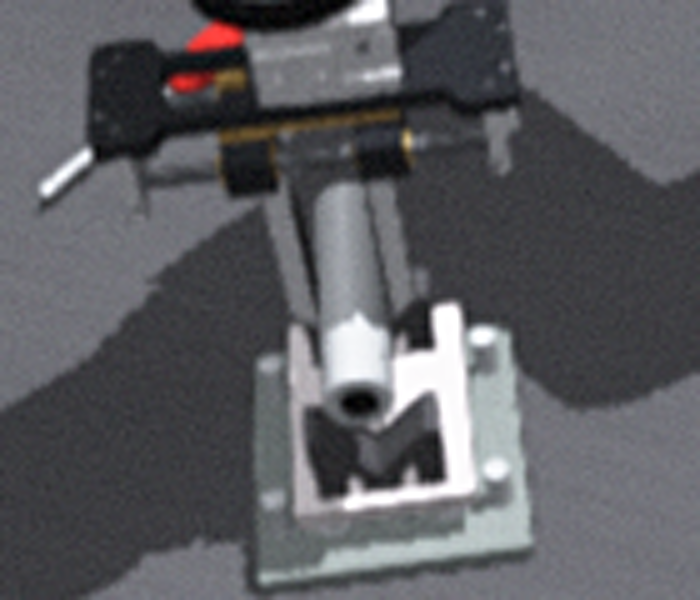

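View pics/top3.png

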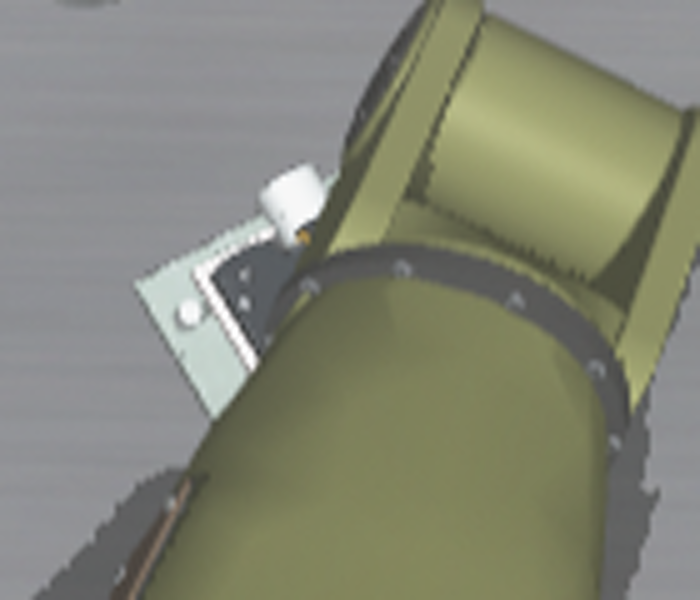

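```bash
python3 - <<'E'
from h import *
from scipy.spatial.transform import Rotation as Ro
ee=np.array([0.55005834,-0.23947,0.11189]);R=Ro.from_euler("xyz",[-1.5718,0,-2.6104]).as_matrix()
cen=ee-R[:,1]*0.005
for n in("scene","top"):
    c=np.load(n+"3.npz");w=cloud(c);q=(w-cen)@R
    s=(np.hypot(q[...,1],q[...,2])<0.019)&(abs(q[...,0])<0.1)
    a=q[s][:,0]; print(n,s.sum(),np.histogram(a,bins=np.arange(-.09,.09,.005)))
    im=c["img"][:,:,::-1].copy()
    # predicted pin outline for offsets
    for off,col in((0.0012,(0,0,255)),(-0.0066,(0,255,0))):
        for e in(-.065,):
            th=np.linspace(0,2*np.pi,60)
            P=cen+R[:,0]*(off+e)+0.016*(np.cos(th)[:,None]*R[:,1]+np.sin(th)[:,None]*R[:,2])
            uv=proj(c,P)
            x,y=proj(c,[ee])[0].astype(int)
            big=im if False else None
            pts=((uv-[x-50,y-50])*6+3).astype(np.int32)
            if off>0: crop=cv2.resize(im[y-50:y+50,x-50:x+50],None,fx=6,fy=6,interpolation=cv2.INTER_CUBIC)
            cv2.polylines(crop,[pts],True,col,1)
    cv2.imwrite(f"pics/end_{n}.png",crop)
E
```

```text
scene 634 (array([ 0,  0,  0, 52, 78, 22, 23, 28, 25, 22, 22, 22, 24, 20, 22, 26, 24,
       24, 20, 18, 18, 16, 20, 20, 16, 12, 19, 16, 13, 11,  1,  0,  0,  0,
        0]), array([-9.00000000e-02, -8.50000000e-02, -8.00000000e-02, -7.50000000e-02,
       -7.00000000e-02, -6.50000000e-02, -6.00000000e-02, -5.50000000e-02,
       -5.00000000e-02, -4.50000000e-02, -4.00000000e-02, -3.50000000e-02,
       -3.00000000e-02, -2.50000000e-02, -2.00000000e-02, -1.50000000e-02,
       -1.00000000e-02, -5.00000000e-03,  8.32667268e-17,  5.00000000e-03,
        1.00000000e-02,  1.50000000e-02,  2.00000000e-02,  2.50000000e-02,
        3.00000000e-02,  3.50000000e-02,  4.00000000e-02,  4.50000000e-02,
        5.00000000e-02,  5.50000000e-02,  6.00000000e-02,  6.50000000e-02,
        7.00000000e-02,  7.50000000e-02,  8.00000000e-02,  8.50000000e-02]))
top 134 (array([ 0,  0,  0,  0, 17, 28, 29, 26, 25,  7,  2,  0,  0,  0,  0,  0,  0,
        0,  0,  0,  0,  0,  0,  0,  0,  0,  0,  0,  0,  0,  0,  0,  0,  0,
        0]), array([-9.00000000e-02, -8.50000000e-02, -8.00000000e-02, -7.50000000e-02,
       -7.00000000e-02, -6.50000000e-02, -6.00000000e-02, -5.50000000e-02,
       -5.00000000e-02, -4.50000000e-02, -4.00000000e-02, -3.50000000e-02,
       -3.00000000e-02, -2.50000000e-02, -2.00000000e-02, -1.50000000e-02,
       -1.00000000e-02, -5.00000000e-03,  8.32667268e-17,  5.00000000e-03,
        1.00000000e-02,  1.50000000e-02,  2.00000000e-02,  2.50000000e-02,
        3.00000000e-02,  3.50000000e-02,  4.00000000e-02,  4.50000000e-02,
        5.00000000e-02,  5.50000000e-02,  6.00000000e-02,  6.50000000e-02,
        7.00000000e-02,  7.50000000e-02,  8.00000000e-02,  8.50000000e-02]))
```

View pics/end_scene.png

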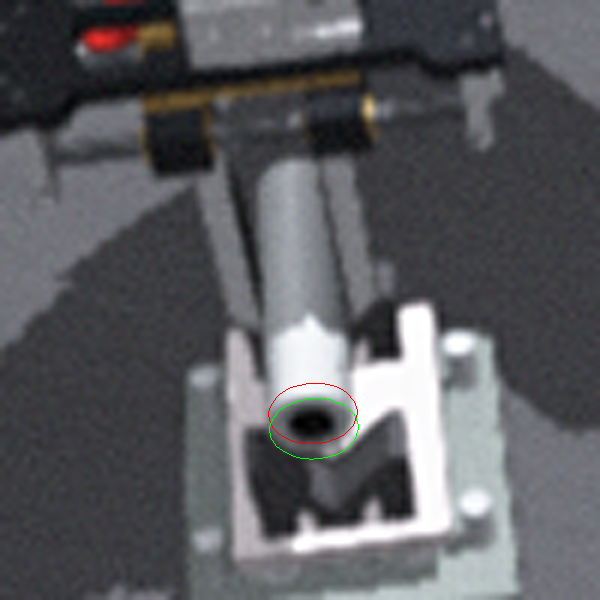

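View pics/end_top.png

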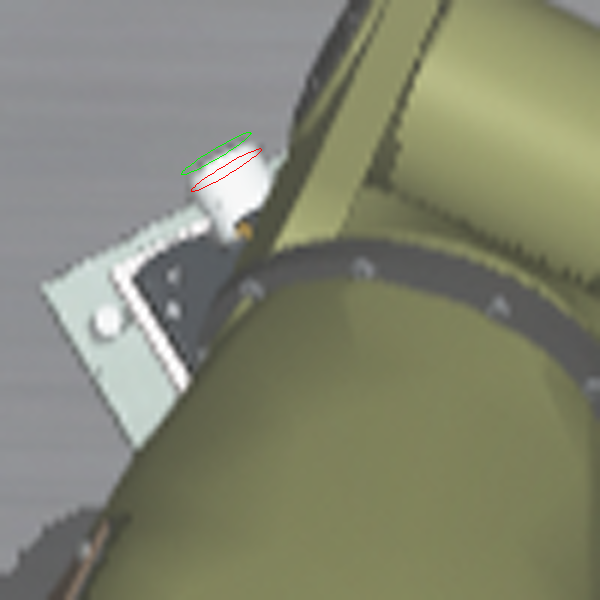

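Both views show the pin's near end at about −69 mm from the tool centre, so it sits about 4–5 mm too far along the +30° direction. I'll shift back 5 mm and lower to just above the seat.

```bash
python3 -m jog '-4.3 -2.5 0 0 0 0 1;-4.3 -2.5 -5 0 0 0 1;-4.3 -2.5 -15 0 0 0 1;-4.3 -2.5 -25 0 0 0 1;-4.3 -2.5 -32 0 0 0 1;-4.3 -2.5 -32 0 0 0 1;-4.3 -2.5 -32 0 0 0 1'
python3 - <<'E'
from h import *
from station import get_obs,camera
for n in("top","scene"):
    o=get_obs();c=camera(n);np.savez(n+"4.npz",**c)
    if n=="scene":
        print(o["time_s"],o["ee_pos"],o["eef_rot"],o["force"]);s=fit(c,o)
    x,y=proj(c,[o["ee_pos"]])[0].astype(int);print(x,y)
    im=c["img"][y-40:y+60,x-50:x+50,::-1]
    cv2.imwrite(f"pics/{n}4.png",cv2.resize(im,None,fx=6,fy=6,interpolation=cv2.INTER_CUBIC))
E
```

```text
time_s: 8.28
ee_pos: [0.5457, -0.2419, 0.0796]
eef_rot: [-1.572, 0.0, -2.611]
force: [0.7, -0.1, -3.0]
grip_width: 0.031
409 227
8.3333 [ 0.54602598 -0.24203868  0.08023999] [-1.57121696e+00  6.56547757e-04 -2.61061039e+00] [ 0.26852109  0.08225376 -1.99580716]
n 436 along -0.07152537263328346 0.058261234419658296 tool offs y,z [0.00325909 0.0004917 ] tilt [0.00128668 0.00520978] 
world centre(by ends) [ 0.55197461 -0.23907788  0.0849936 ] axis [-0.85965894 -0.51086468 -0.00194539] yaw -149.27849261765604 pitch -0.11146290881927967
220 222
```

View pics/scene4.png

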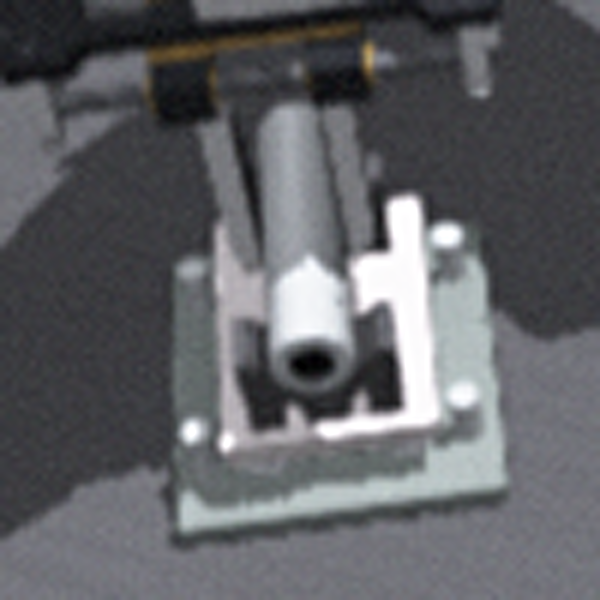

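The pin hangs centred over the V, with its near end at about (312,360) in the crop and about 7 mm still to go. I'll lower it gently.

```bash
for i in 1; do python3 -m jog '0 0 -2 0 0 0 1;0 0 -4 0 0 0 1;0 0 -6 0 0 0 1;0 0 -6 0 0 0 1;0 0 -6 0 0 0 1'; done; python3 -m jog '0 0 -1 0 0 0 1;0 0 -2 0 0 0 1;0 0 -2 0 0 0 1;0 0 -2 0 0 0 1'
```

```text
time_s: 8.8
ee_pos: [0.5461, -0.2421, 0.0745]
eef_rot: [-1.571, 0.001, -2.611]
force: [-0.9, 0.2, -2.7]
grip_width: 0.0313
time_s: 9.13
ee_pos: [0.5461, -0.2421, 0.0725]
eef_rot: [-1.571, 0.001, -2.611]
force: [0.8, -0.5, -2.5]
grip_width: 0.0308
```

```bash
python3 -m jog '0 0 -0.5 0 0 0 1;0 0 -1 0 0 0 1;0 0 -1 0 0 0 1;0 0 -1 0 0 0 1';python3 -m jog '0 0 -0.5 0 0 0 1;0 0 -1 0 0 0 1;0 0 -1 0 0 0 1;0 0 -1 0 0 0 1'; python3 -c "
from station import get_obs
o=get_obs();print(o['ee_pos'],o['force'],o['moment'])"
```

```text
time_s: 9.47
ee_pos: [0.5463, -0.2422, 0.0719]
eef_rot: [-1.57, 0.001, -2.611]
force: [-1.5, 0.0, 3.7]
grip_width: 0.0311
time_s: 9.8
ee_pos: [0.5464, -0.2423, 0.0711]
eef_rot: [-1.57, 0.001, -2.611]
force: [-0.3, -0.2, 6.0]
grip_width: 0.0311
[ 0.5463638  -0.24231179  0.07105178] [-0.2969922  -0.24775341  6.0300047 ] [-0.06785997  0.45791562 -0.04087307]
```

Contact at pin centre height of about 77 mm. I'll ease off, let the pin go so it settles in the V, rise, and check how far each end sticks out.

```bash
python3 -m jog '0 0 1 0 0 0 1;0 0 1.5 0 0 0 1;0 0 1.5 0 0 0 0.45;0 0 1.5 0 0 0 0.45;0 0 1.5 0 0 0 0.45;0 0 1.5 0 0 0 0.45;0 0 1.5 0 0 0 0.45'
python3 -m jog '0 0 5 0 0 0 0.45;0 0 20 0 0 0 0.45;0 0 45 0 0 0 0.45;0 0 75 0 0 0 0.45;0 0 100 0 0 0 0.45;0 0 120 0 0 0 0.45;0 0 120 0 0 0 0.45;0 0 120 0 0 0 0.45'
python3 - <<'E'
from h import *
from station import get_obs,camera
o=get_obs();print(o["ee_pos"],o["eef_rot"],o["force"])
for n in("top","scene"):
    c=camera(n);np.savez(n+"5.npz",**c)
    x,y=proj(c,[[.549,-.24,.078]])[0].astype(int);print(x,y)
    im=c["img"][y-50:y+50,x-50:x+50,::-1]
    cv2.imwrite(f"pics/{n}5.png",cv2.resize(im,None,fx=6,fy=6,interpolation=cv2.INTER_CUBIC))
E
```

```text
time_s: 10.38
ee_pos: [0.5464, -0.2423, 0.0725]
eef_rot: [-1.57, 0.001, -2.611]
force: [0.7, 0.3, -1.3]
grip_width: 0.0511
time_s: 11.05
ee_pos: [0.5466, -0.2424, 0.1934]
eef_rot: [-1.568, 0.002, -2.611]
force: [-0.0, 0.8, 0.2]
grip_width: 0.0519
[ 0.54660414 -0.24237259  0.19339668] [-1.56847492e+00  2.34875081e-03 -2.61064838e+00] [-0.02995855  0.75764524  0.23673471]
408 226
221 224
```

View pics/scene5.png

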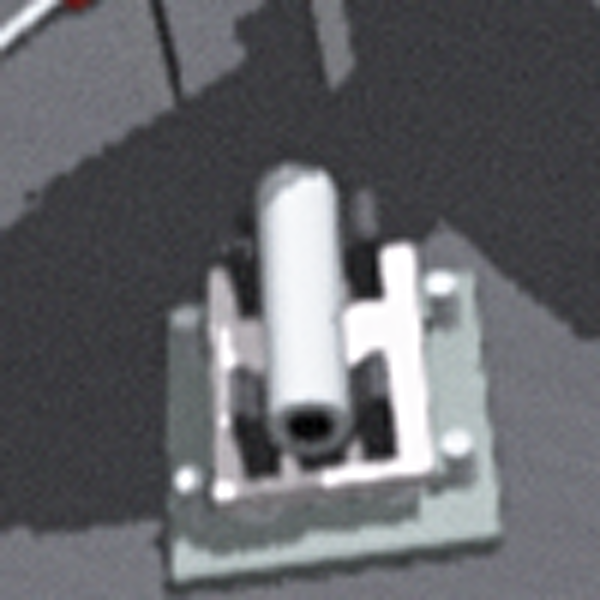

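View pics/top5.png

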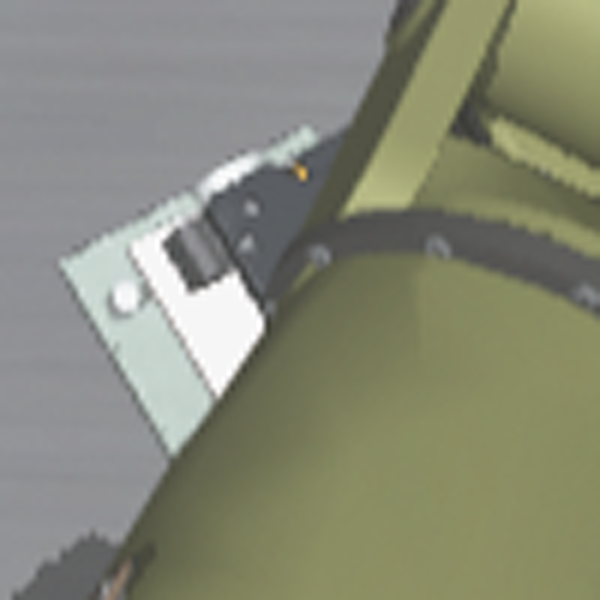

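The pin lies in the V, parallel to it. In the scene crop it runs from (290,170) to (312,430). I'll measure where its centre is relative to the fixture.

```bash
python3 - <<'E'
from h import *
from scipy.spatial.transform import Rotation as Ro
c0=np.load("scene0.npz");c=np.load("scene5.npz")
yaw=np.radians(30.2);S=np.array([.549,-.240,.0786]);R=Ro.from_euler("z",yaw).as_matrix()
q0=(cloud(c0)-S)@R;q=(cloud(c)-S)@R
P=q[(abs(q[...,0])<.085)&(abs(q[...,1])<.02)&(q[...,2]>0.002)&(q[...,2]<.03)]
def res(p):
    d=np.array([1,p[2],p[3]]);d/=np.linalg.norm(d)
    return np.linalg.norm(np.cross(P-np.array([0,p[0],p[1]]),d),axis=1)-.016
s=least_squares(res,[0,0,0,0],loss="soft_l1",f_scale=.001);print("pin y,z,dyaw,tilt",s.x,len(P))
a=P[abs(res(s.x))<.003][:,0];print("pin along",np.percentile(a,[0,1,99,100]),"hist",np.histogram(a,np.r_[-.08:-.05:.002])[0],np.histogram(a,np.r_[.05:.08:.002])[0])
# V blocks before
B=q0[(abs(q0[...,0])<.085)&(abs(q0[...,1])<.034)&(q0[...,2]>-0.008)&(q0[...,2]<.006)]
print("V tops along",np.percentile(B[:,0],[1,99]),"y",np.percentile(B[:,1],[1,99]),"z",np.percentile(B[:,2],[50,95]))
print("hist",np.histogram(B[:,0],np.r_[-.066:.068:.004]))
# overlay: image-based outlines of pin with offset grid, V block
x,y=221,224
im=cv2.resize(c["img"][y-50:y+50,x-50:x+50,::-1],None,fx=6,fy=6,interpolation=cv2.INTER_CUBIC)
T=lambda L:((proj(c,S+np.array(L)@R.T)-[x-50,y-50])*6+3).astype(np.int32)
th=np.linspace(0,2*np.pi,60)
for e in(-.065,.065): cv2.polylines(im,[T(np.c_[np.full(60,e),.016*np.cos(th),.016*np.sin(th)])],True,(0,0,255),1)
for sx in(-.044,.044):
    cv2.polylines(im,[T([[sx-.013,-.031,.0014],[sx+.013,-.031,.0014],[sx+.013,.031,.0014],[sx-.013,.031,.0014]])],True,(0,255,0),1)
cv2.polylines(im,[T([[-.075,-.065,-.0666],[.075,-.065,-.0666],[.075,.065,-.0666],[-.075,.065,-.0666]])],True,(255,0,0),1)
cv2.imwrite("pics/ov5.png",im)
E
```

```text
pin y,z,dyaw,tilt [-0.00035621 -0.00147216 -0.00120461 -0.00531241] 548
pin along [-0.06361847 -0.06105552  0.06727775  0.06885357] hist [ 0  0  0  0  0  0  0  0  5  5  7  7  2 13] [ 9  5 11  9  6 12  5 11 12  2  0  0  0  0]
V tops along [-0.0563493   0.05858219] y [-0.03081869  0.03071247] z [-0.00187778  0.00174976]
hist (array([ 0,  0, 13, 11, 15, 15,  9, 17, 29,  6,  0,  0,  0,  0,  0,  0,  0,
        0,  0,  0,  0,  0,  0,  2, 15, 12, 20, 15, 17, 20, 32,  5,  0]), array([-0.066, -0.062, -0.058, -0.054, -0.05 , -0.046, -0.042, -0.038,
       -0.034, -0.03 , -0.026, -0.022, -0.018, -0.014, -0.01 , -0.006,
       -0.002,  0.002,  0.006,  0.01 ,  0.014,  0.018,  0.022,  0.026,
        0.03 ,  0.034,  0.038,  0.042,  0.046,  0.05 ,  0.054,  0.058,
        0.062,  0.066]))
```

View pics/ov5.png

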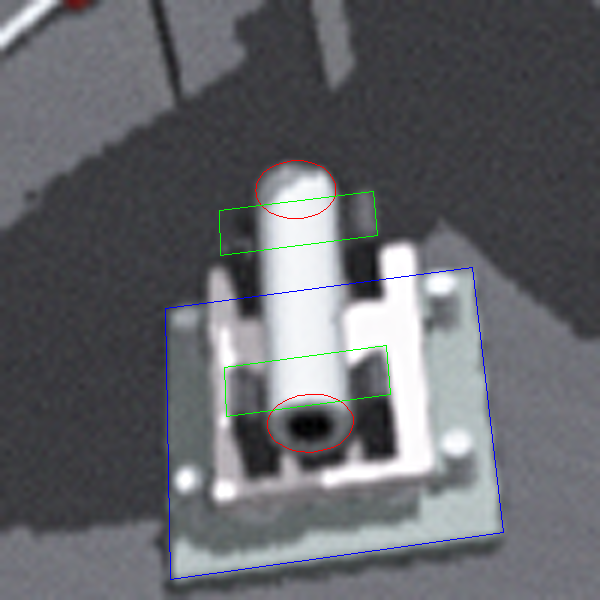

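The overlay agrees: the pin is centred to within about 2 mm along the V, 0.4 mm across and 0.1° in yaw. Now I'll close the fingers and come down over the pin's middle.

```bash
python3 -m jog '2.4 1.9 0 0 0 0 1;2.4 1.9 -15 0 0 0 1;2.4 1.9 -35 0 0 0 1;2.4 1.9 -60 0 0 0 1;2.4 1.9 -80 0 0 0 1;2.4 1.9 -92 0 0 0 1;2.4 1.9 -92 0 0 0 1;2.4 1.9 -92 0 0 0 1;2.4 1.9 -92 0 0 0 1;2.4 1.9 -92 0 0 0 1'
python3 - <<'E'
from h import *
from station import get_obs,camera
o=get_obs();print(o["ee_pos"],o["eef_rot"],o["force"],o["grip_width"])
c=camera("scene");x,y=221,224
cv2.imwrite("pics/s6.png",cv2.resize(c["img"][y-50:y+50,x-50:x+50,::-1],None,fx=6,fy=6,interpolation=cv2.INTER_CUBIC))
E
```

```text
time_s: 11.98
ee_pos: [0.5489, -0.2404, 0.1007]
eef_rot: [-1.57, 0.002, -2.611]
force: [-0.1, -0.2, 1.0]
grip_width: 0.0003
[ 0.54892616 -0.24040456  0.10069063] [-1.56980171e+00  1.55795022e-03 -2.61068601e+00] [-0.05037389 -0.21229828  0.95220664] 0.00026087586254969116
```

View pics/s6.png

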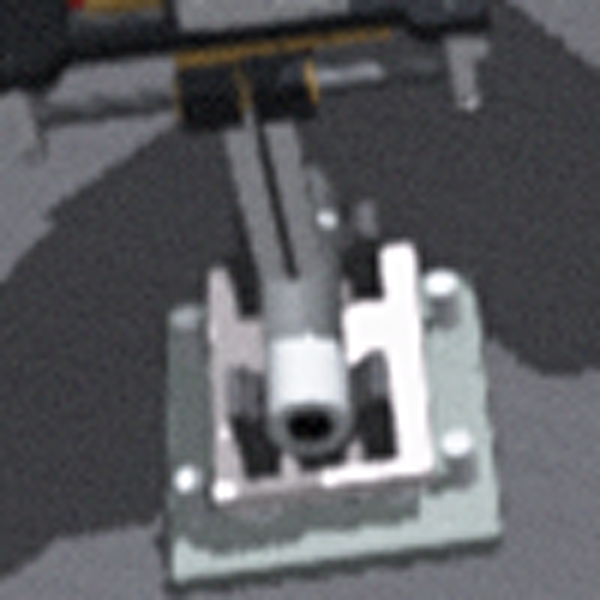

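```bash
python3 - <<'E'
from h import *
c=np.load("scene5.npz")
d=np.array([np.cos(.527),np.sin(.527),0]);x,y=221,224
for nm,p in(("tip front",np.array([.5489,-.2404,.1007])+.008*d),("20 up",np.array([.5489,-.2404,.1207])+.008*d),("60 up",np.array([.5489,-.2404,.1607])+.008*d),("pin top front",np.array([.549,-.24,.0946])+.008*d)):
    print(nm,(proj(c,[p])[0]-[x-50,y-50])*6+3)
E
```

```text
tip front [294.21932688 276.6007688 ]
20 up [285.93042749 239.49995916]
60 up [268.69911828 162.37325115]
pin top front [297.50575417 288.15147233]
```

The projected tip position (294,277) matches the picture, so the fingers are centred over the pin. Pressing down now.

```bash
python3 -m jog '0 0 -2 0 0 0 1;0 0 -4 0 0 0 1;0 0 -5 0 0 0 1;0 0 -6 0 0 0 1;0 0 -7 0 0 0 1;0 0 -7 0 0 0 1;0 0 -7 0 0 0 1'; python3 -m jog '0 0 -0.5 0 0 0 1;0 0 -1 0 0 0 1;0 0 -1.5 0 0 0 1;0 0 -2 0 0 0 1;0 0 -2 0 0 0 1;0 0 -2 0 0 0 1'; python3 -c "
from station import get_obs
o=get_obs();print(o['ee_pos'],o['eef_rot'],o['force'],o['moment'])"
```

```text
time_s: 12.62
ee_pos: [0.549, -0.2405, 0.0939]
eef_rot: [-1.569, 0.002, -2.611]
force: [-0.1, -0.2, 4.0]
grip_width: 0.0004
time_s: 13.12
ee_pos: [0.5492, -0.2407, 0.0924]
eef_rot: [-1.569, 0.002, -2.611]
force: [-0.3, -0.3, 6.5]
grip_width: 0.0003
[ 0.5492061  -0.24068745  0.09239705] [-1.56858427e+00  2.09630632e-03 -2.61071613e+00] [-0.31312933 -0.31027384  6.51951169] [-0.07177719  0.41226933 -0.01196728]
```

```bash
python3 -m jog '0 0 -0.5 0 0 0 1;0 0 -1 0 0 0 1;0 0 -1.5 0 0 0 1;0 0 -2 0 0 0 1;0 0 -2.5 0 0 0 1;0 0 -3 0 0 0 1;0 0 -3.5 0 0 0 1;0 0 -4 0 0 0 1;0 0 -4.5 0 0 0 1;0 0 -5 0 0 0 1'; python3 -m jog '0 0 0 0 0 0 1;0 0 0 0 0 0 1;0 0 0 0 0 0 1;0 0 0 0 0 0 1'; python3 - <<'E'
from h import *
from station import get_obs,camera
c=camera("scene");np.savez("scene7.npz",**c);x,y=221,224
o=get_obs();print(o["time_s"],o["ee_pos"],o["eef_rot"],o["force"],o["moment"])
cv2.imwrite("pics/s7.png",cv2.resize(c["img"][y-50:y+50,x-50:x+50,::-1],None,fx=6,fy=6,interpolation=cv2.INTER_CUBIC))
S=np.array([.549,-.240,.0786]);R=cv2.Rodrigues(np.array([0,0,np.radians(30.2)]))[0]
for n in("scene5.npz","scene7.npz"):
    q=(cloud(np.load(n))-S)@R
    P=q[(q[...,0]<.085)&(q[...,0]>.015)&(abs(q[...,1])<.02)&(q[...,2]>-0.006)&(q[...,2]<.03)]
    def res(p):
        d=np.array([1,p[2],p[3]]);d/=np.linalg.norm(d)
        return np.linalg.norm(np.cross(P-np.array([0.04,p[0],p[1]]),d),axis=1)-.016
    s=least_squares(res,[0,0,0,0],loss="soft_l1",f_scale=.001);print(n,s.x,len(P))
E
```

```text
time_s: 13.95
ee_pos: [0.5498, -0.2412, 0.0889]
eef_rot: [-1.566, 0.003, -2.611]
force: [-2.9, -0.9, 14.4]
grip_width: 0.0005
time_s: 14.28
ee_pos: [0.5501, -0.2417, 0.09]
eef_rot: [-1.565, 0.004, -2.611]
force: [-3.3, 0.6, 12.2]
grip_width: 0.0008
14.3333 [ 0.5501222  -0.24167371  0.09006235] [-1.56464906  0.00374507 -2.61077574] [-3.19780866 -0.44670265 12.70343185] [-0.15434143  0.78777679  0.02293049]
scene5.npz [-0.00048571 -0.00175625 -0.00543763 -0.05193851] 322
scene7.npz [-0.00210509 -0.00634965 -0.00069992 -0.05573288] 281
```

View pics/s7.png

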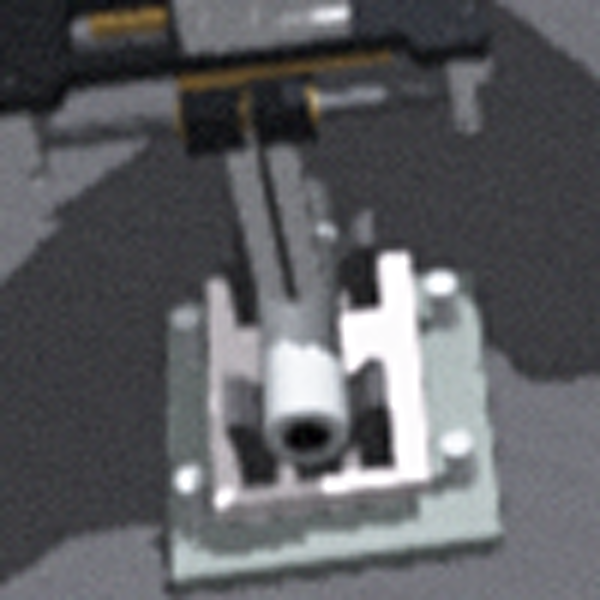

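About 4.5 mm down, at 12.7 N. The arm gave way about 1.7 mm sideways across the V and took the floating plate with it. I'll correct sideways and for the tilt, and press further.

```bash
python3 - <<'E'
from station import get_obs
from scipy.spatial.transform import Rotation as Ro
import numpy as np
o=get_obs();R=Ro.from_euler("xyz",o["eef_rot"]);T=Ro.from_euler("xyz",[-np.pi/2,0,-2.611]);print(np.degrees((T*R.inv()).as_rotvec()))
E
```

```text
[ 0.19515963  0.36332996 -0.01218931]
```

```bash
python3 -m jog '-0.4 0.5 -1.2 0.1 0.1 0 1;-0.8 1 -1.8 0.2 0.3 0 1;-1.2 1.5 -2.4 0.3 0.5 0 1;-1.5 2 -3 0.3 0.6 0 1;-1.5 2 -3.5 0.3 0.6 0 1;-1.5 2 -4 0.3 0.6 0 1;-1.5 2 -4.5 0.3 0.6 0 1;-1.5 2 -4.5 0.3 0.6 0 1;-1.5 2 -4.5 0.3 0.6 0 1;-1.5 2 -4.5 0.3 0.6 0 1'; python3 - <<'E'
from h import *
from station import get_obs,camera
c=camera("scene");o=get_obs();print(o["time_s"],o["ee_pos"],o["eef_rot"],o["force"],o["moment"])
c=camera("scene");np.savez("scene8.npz",**c);x,y=221,224
cv2.imwrite("pics/s8.png",cv2.resize(c["img"][y-50:y+50,x-50:x+50,::-1],None,fx=6,fy=6,interpolation=cv2.INTER_CUBIC))
o=get_obs();print(o["time_s"],o["ee_pos"],o["eef_rot"],o["force"],o["moment"])
S=np.array([.549,-.240,.0786]);R=cv2.Rodrigues(np.array([0,0,np.radians(30.2)]))[0]
for n in("scene5.npz","scene8.npz"):
    q=(cloud(np.load(n))-S)@R
    P=q[(q[...,0]<.062)&(q[...,0]>.012)&(abs(q[...,1])<.02)&(q[...,2]>-0.004)&(q[...,2]<.018)]
    def res(p):
        d=np.array([1,p[2],p[3]]);d/=np.linalg.norm(d)
        return np.linalg.norm(np.cross(P-np.array([0.04,p[0],p[1]]),d),axis=1)-.016
    s=least_squares(res,[0,0,0,0],loss="soft_l1",f_scale=.001);print(n,s.x,len(P))
E
```

```text
time_s: 15.17
ee_pos: [0.5494, -0.2405, 0.0875]
eef_rot: [-1.571, -0.001, -2.611]
force: [-3.2, -2.7, 17.8]
grip_width: 0.0002
15.2167 [ 0.54945408 -0.24048596  0.08755113] [-1.57122025e+00 -1.17997970e-03 -2.61088194e+00] [-2.77878464 -1.33724014 18.35104543] [-0.33623583  0.70784266 -0.03625876]
15.2667 [ 0.54945598 -0.24049295  0.08755136] [-1.57118786e+00 -1.15493303e-03 -2.61089643e+00] [-3.12645692 -0.41302573 18.16566468] [-0.28300685  0.71103817  0.01017322]
scene5.npz [-0.00045056 -0.00135672  0.00903769 -0.00370364] 228
scene8.npz [-0.00098403 -0.00864973 -0.0171685  -0.02006824] 209
```

View pics/s8.png

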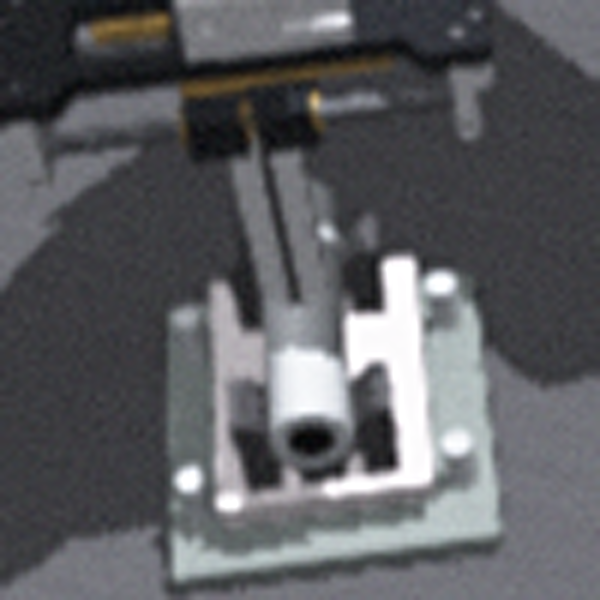

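The plate is down about 7 mm: TCP at 87.55 mm against 94.6 mm at first contact, with 18.2 N of push, close to the 17 N expected. The readings are steady and the pin is central in the V (near end at 312,440 in the crop). The plate top is level with the posts, so I'm handing in.

```bash
python3 - <<'E'
from station import get_obs,hand_in
print(hand_in());o=get_obs();print(o["time_s"],o["ee_pos"],o["force"])
E
```

```text
the job is handed in; nothing more can be done
None
the job is handed in; nothing more can be done
```

I gripped the long, thick pin in the tray and lifted it clear. I laid it in the V-rest, let go, and pressed it down from above with closed fingers. I handed the job in while still pressing, at about 15 s of the 48 s; no verdict is reported.

**Last checks that agreed**
- **Depth and push:** the finger tips were about 7.1 mm below first contact, with a steady push of about 18 N against the expected 17 N.
- **Position:** before pressing, the camera put the pin within about 2 mm of centre along the V and 0.4 mm across. After the last press it showed about 1 mm across. I did not measure the along-V position again under load.

**Checks that were off or weaker**
- **Sideways drift:** halfway through the press the arm drifted about 1.7 mm across the V. I corrected this before the final push. About 3 N of sideways force along the V remained at the end.
- **Pin tilt:** the last tilt fit was noisy because the gripper hid half the pin. It read 0.02 rad, against 0.004 rad before pressing, and the limit is 0.05 rad.
- **V contacts:** I could not measure the force on each side of the V directly. I inferred them from the central, level push.

I did not measure the other parts again at the end, but no unexpected contact force showed up during the job. The only oddity was in the tray, where the hand stopped about 5 mm above its target height when it gripped, with about 6 N on it.

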